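# Hold a core pin down in the sprung V-block

### The arm

A 6-joint arm with a two-finger parallel gripper is mounted at the origin on the work surface. World frame = base frame: x ahead of the robot, y to its left, z up, the work surface at z = 0. Lengths are in mm, angles in rad, forces in N, time in s.
With the tool pointing down it reaches from about 250 to 850 mm from the base axis. Payload 12.5 kg.
Tool frame: the origin (TCP) lies between the finger pads; the fingertips stand 11 mm ahead of it and the grasp point (between the pads) lies 8 mm behind it; z points along the fingers, y is the direction in which the jaws open and shut (so a half turn about z gives the same grasp; the last joint's range is limited). The gripper opens to 93 mm and grips with 3 to 60 N. Pads are 15 mm wide; open, the fingers measure 128 mm over their backs; the gripper's body (75 mm by 188 mm) begins 65 mm behind the grasp point.
Start: joints at [-1.301, 0.351, 1.652, -0, 1.139, -0.085], TCP at [191.09, -515.722, 189.933] pointing down, gripper open.
Joint ranges: [-2.75, 2.75], [-0.79, 2.1], [0.01, 2.65], [-1.57, 4.71], [0.07, 3.14], [-2.87, 2.87]. Speed limits (rad/s): [2.22, 2.22, 2.79, 3.14, 3.14, 3.14].

### API

Orientations are given as a unit quaternion [x, y, z, w].
In Python, from workcell import env gives the robot as it stands. The module is installed in compiled form; this text tells all that it offers. Calls block until the motion is done:
- env.movep(position, orientation): joint-space move of the TCP to a pose.
- env.move_linear(position, rot=None, vel=150, stop_force=None): straight line of the TCP; rot=None keeps the orientation; vel is the mean speed in mm/s. With stop_force (N) it stops when the force on the tool has changed by that much, and returns True; else False.
- env.goto_joints(angles): joint-space move.
- env.command_gripper(opening, grip_force=None): finger opening in mm; grip_force is the grip in N (None keeps the last); returns when the fingers have stopped.
- env.sleep(seconds).
- env.solve_ik(position, orientation): joint angles nearest the present ones, or None.
- env.get_obs(): the state.
- env.capture(name): name is "scene" or "top" or "wrist"; returns the picture (400x640x3 uint8, red, green, blue); there is no depth.
- env.camera_params(name): a dict with "intrinsics" (3x3 intrinsics, pixels), "R" (3x3) and "t" (3): a world point X has camera coordinates R X + t; the wrist camera has in their place "hand_eye" (4x4, takes a point from camera to tool coordinates, whose origin is the TCP and whose axes are the flange's). Camera axes: x right, y down, z forward; pixel columns grow to the right and rows downward; lengths in mm; the calibration is good to about 2 mm. A picture is of the moment at which its call begins: read the wrist's pose just before it. camera_params takes no time and is no camera call.
A pose or a line that the arm cannot do raises env.IKError and nothing moves.
- env.sign_off(): hands the job in, once; it reports no verdict.
Trained networks look in the newest picture that a camera, given by its name, has taken for a name from the list of things; names that differ only in an ending like _2 or _b are one class to them, and where a whole thing is asked for, a point or a joint stands for the part that bears it (a point fixed in the world has none). Each returns a list of dicts, best first, with "confidence" (0 to 1); they miss things now and then, are a little off and sometimes report something else, mostly with a low value. They report only what shows in the picture. A call takes as long as a camera call. They do not tell look-alikes from the thing itself.
- env.trace(camera, label): "mask" (400x640 bool, what is visible of it) and "rect" ([centre column, centre row, width, height] in pixels, round what is visible of it).
The state is a dict: "time": time; "joint_positions": joint angles; "joint_velocities": joint speeds; "joint_torque": joint torques, N m; "tool_pos": TCP position; "orientation": TCP orientation; "force": force on the tool from outside, world axes, zero at the start; "torque": the same for the moment, N m; "gripper_width": finger opening in mm.
Only numpy, scipy, OpenCV 4.12 (cv2) and the standard library are available. Lean on these libraries where they do the work, as an engineer would, in place of code of your own. Each camera call takes 0.05 s, during which the arm holds its last target.

### The job

Take the headed steel core pin out of its wooden cradle and lower it into the V of the aluminium sprung V-block, lying along the V, bearing on both of its faces and centred so that it sticks out alike at both ends. Then press it down with the gripper, gripping it or pushing on top of it, until the V-block has sunk about half of its 12 mm spring travel, and finish while still holding it pressed there. Leave the brass lap rod, the polishing stick, the jar and the loupe where they are.

Things in the scene. Friction and masses are not known exactly. Their poses are not given: they have to be found in the camera images.
- pin_center (a point): middle of the core pin (on its axis): bright steel cylinder, 22 mm diameter, 132 mm long, about 0.4 kg, lying level; the last 6 mm at its -x end is a dark head of 28 mm diameter. x runs along the pin away from the head. It starts in a dark wooden cradle, its axis 42 mm above the bench
- pin: the same core pin: origin and axes as pin_center
- cradle_pin: the pin's fixed wooden cradle: two V-notched cheeks, 44 mm wide, 43 mm tall, each 16 mm thick along x, with a clear gap of 60 mm between them where fingers can straddle the pin from above; its floor in the gap is 8 mm above the bench, 106 x 64 mm. Origin: middle of its underside, x along the pin
- v_seat (a point): where the middle of a well seated pin lies in the sprung V-block: half-way along it, on the axis of a seated 22 mm bar; x along the V, z up. 85 mm above the bench with the spring up; it sinks with the carriage. A pin kept in a stiff grip a few tenths of a mm off-line bears on one face only; let go, it settles on both, and can then be pushed down from on top
- carriage (a joint): how far the V-block's carriage is pushed down (m): 0 up, at rest; 0.012 bottomed on its stop. Spring of 1200 N/m with preload: the pin's own weight does not move it; about 3 N of push beyond that starts it, about 10 N holds it 6 mm down
- lap_center (a point): middle of the brass lap rod, 22 mm diameter, 132 mm long, no head, lying in a second wooden cradle just like the pin's; leave it alone
- stick: hard black acrylic polishing stick, 150 x 14 x 10 mm, lying on the bench along its x; origin at the middle of its underside; leave it alone
- jar: small jar of polishing paste with a white cap, 48 mm diameter, 42 mm tall, origin at the middle of its underside; leave it alone
- loupe: black loupe standing on the bench, 38 mm diameter, 34 mm tall, origin at the middle of its underside; leave it alone
- fixture: fixed grey foot of the sprung V-block, 130 x 80 mm; origin at the middle of its underside, 85 mm under v_seat, same axes. The carriage on it has two aluminium cheeks with a 90 degree V, each 24 mm long and 50 mm wide, tops level with v_seat, and a clear gap of 52 mm between them where fingers can straddle the pin; the gap's floor is 35 mm below v_seat
Things that resemble listed ones, but are neither listed nor needed, are in the scene too. Of the things like the fixture, leave any that is orange or pink; of the rest the smaller one is meant.

How it is judged:
By the outcome, as a careful person would: the job done as asked, in the order asked, and still so for the second after the job is handed in, while the arm keeps its last pose, push and grip.
It also fails if it takes over 48 s, if anything falls off the work surface, if the arm or the gripper's body presses on something with over 40 N, if the wrist force passes 120 N, or if a joint passes its speed limit or range.

## Working session

There is one attempt and no reset: what is moved stays moved. The work goes in short steps, each a Python script; the robot and the scene stay as the last script left them, time stands still between calls to the robot, and variables do not carry over. Pictures are saved under pics/ and viewed, and the job is handed in when it is done.

```bash
mkdir -p pics; ls; python3 - <<'E'
from workcell import env
import cv2,numpy as np
for n in ["scene","top","wrist"]:
    im=env.capture(n); cv2.imwrite(f"pics/{n}0.png",im[:,:,::-1])
    p=env.camera_params(n); print(n,{k:np.round(v,3).tolist() for k,v in p.items()})
o=env.get_obs(); print(o)
E
```

```text
pics
scene {'intrinsics': [[501.991, 0.0, 319.807], [0.0, 501.991, 196.972], [0.0, 0.0, 1.0]], 'R': [[-0.432, 0.902, 0.014], [0.525, 0.264, -0.809], [-0.733, -0.342, -0.588]], 't': [205.207, -195.741, 1750.304]}
top {'intrinsics': [[372.684, 0.0, 319.657], [0.0, 372.684, 202.61], [0.0, 0.0, 1.0]], 'R': [[-0.008, -1.0, -0.022], [-0.998, 0.009, -0.054], [0.054, 0.021, -0.998]], 't': [21.897, 481.65, 912.612]}
wrist {'intrinsics': [[340.923, 0.0, 322.032], [0.0, 340.923, 195.974], [0.0, 0.0, 1.0]], 'hand_eye': [[0.0, -0.966, -0.257, 70.766], [1.0, 0.0, 0.0, 0.058], [-0.0, -0.257, 0.966, -194.856], [0.0, 0.0, 0.0, 1.0]]}
{'time': 0.15, 'joint_positions': array([-1.30060279e+00,  3.51118213e-01,  1.65221411e+00,  3.46124122e-06,
        1.13909402e+00, -8.45900312e-02]), 'joint_velocities': array([-0.00153116, -0.00076798, -0.00264412, -0.00144031, -0.00039897,
       -0.00133959]), 'joint_torque': array([ 8.74509005e-04, -4.97464693e+01, -2.85343641e+01,  6.98733609e-02,
        2.46353057e-02, -7.04577269e-05]), 'tool_pos': array([ 191.02385259, -515.48573973,  189.54590112]), 'orientation': array([ 9.84307336e-01,  1.76462164e-01, -3.70634927e-05, -4.15195093e-04]), 'force': array([ 0.20653476, -0.06808706, -0.28172517]), 'torque': array([0.01312427, 0.05139466, 0.06525709]), 'gripper_width': 92.87766824809698}
```

View pics/top0.png

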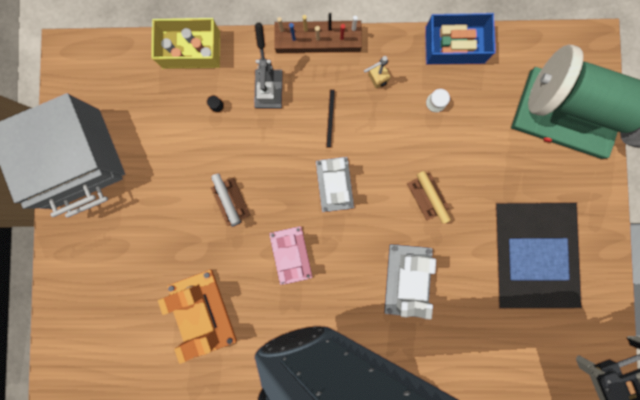

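View pics/scene0.png

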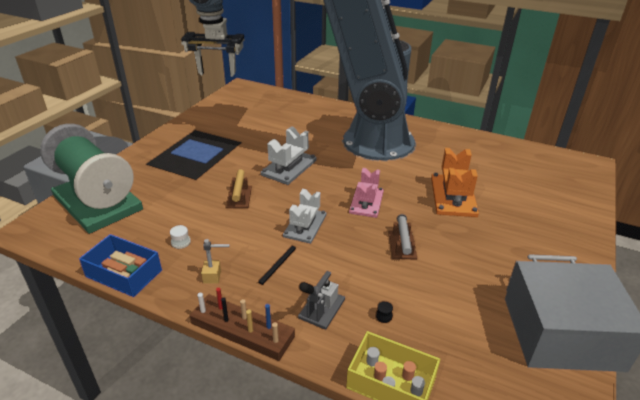

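View pics/wrist0.png

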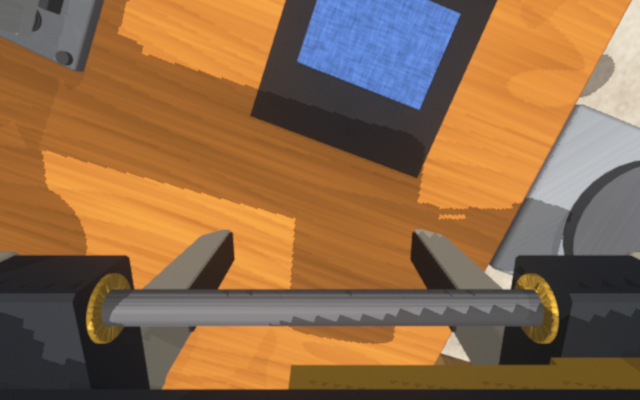

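The top view shows the steel rod at (226,199) and the brass rod at (434,197). There are four fixture-like things: small grey (335,184), larger grey (410,282), pink (290,255) and orange (198,315). I'd choose the steel rod and the small grey fixture.

```bash
cat > h.py <<'E'
from workcell import env
import cv2,numpy as np
from scipy.spatial.transform import Rotation as Ro
def ray(cam,uv,obs=None):
    p=env.camera_params(cam);K=p["intrinsics"]
    uv=np.atleast_2d(np.asarray(uv,float))
    d=np.c_[(uv[:,0]-K[0,2])/K[0,0],(uv[:,1]-K[1,2])/K[1,1],np.ones(len(uv))]
    if cam=="wrist":
        T=np.eye(4);T[:3,:3]=Ro.from_quat(obs["orientation"]).as_matrix();T[:3,3]=obs["tool_pos"]
        T=T@p["hand_eye"];return T[:3,3],d@T[:3,:3].T
    R=np.array(p["R"]);return -R.T@p["t"],d@R
def at_z(cam,uv,z,obs=None):
    c,d=ray(cam,uv,obs);return c+d*((z-c[2])/d[:,2])[:,None]
def proj(cam,X,obs=None):
    p=env.camera_params(cam);K=p["intrinsics"];X=np.atleast_2d(X)
    if cam=="wrist":
        T=np.eye(4);T[:3,:3]=Ro.from_quat(obs["orientation"]).as_matrix();T[:3,3]=obs["tool_pos"]
        T=np.linalg.inv(T@p["hand_eye"]);c=X@T[:3,:3].T+T[:3,3]
    else:c=X@np.array(p["R"]).T+p["t"]
    q=c@np.array(K).T;return q[:,:2]/q[:,2:]
def qd(th): # tool down, tool x at world angle th
    x=np.array([np.cos(th),np.sin(th),0]);z=np.array([0,0,-1.]);y=np.cross(z,x)
    return Ro.from_matrix(np.c_[x,y,z]).as_quat()
E
python3 - <<'E'
from h import *
for l in ["pin","cradle_pin","fixture","lap_center"]:
  for c in ["top","scene"]:
    for r in env.trace(c,l)[:5]:
        print(l,c,round(r["confidence"],2),np.round(r["rect"]))
print(at_z("top",[[226,199],[217,175],[235,222]],42).round(1))
print(at_z("top",[[335,184],[318,160],[347,158],[322,210],[354,207]],12).round(1))
im=env.capture("scene")
a=cv2.resize(im[200:260,370:440],None,fx=5.6,fy=5.6,interpolation=cv2.INTER_CUBIC)
b=cv2.resize(im[185:245,270:340],None,fx=5.6,fy=5.6,interpolation=cv2.INTER_CUBIC)
cv2.imwrite("pics/crop1.png",np.hstack([a,b])[:,:,::-1])
E
```

```text
pin top 0.86 [223. 198.  31.  51.]
pin scene 0.59 [404. 232.  16.  38.]
cradle_pin top 0.62 [230. 204.  41.  49.]
cradle_pin top 0.38 [213. 104.  22.  25.]
cradle_pin top 0.15 [336. 182.  25.  43.]
cradle_pin scene 0.58 [404. 243.  31.  46.]
fixture top 0.84 [334. 185.  35.  54.]
fixture top 0.74 [291. 255.  43.  59.]
fixture top 0.61 [409. 280.  54.  76.]
fixture top 0.56 [199. 314.  77.  95.]
fixture top 0.2 [225. 201.  28.  50.]
fixture scene 0.96 [288. 155.  56.  57.]
fixture scene 0.95 [305. 216.  46.  51.]
fixture scene 0.93 [456. 185.  50.  74.]
fixture scene 0.85 [365. 192.  30.  48.]
fixture scene 0.18 [302. 211.  27.  39.]
lap_center top 0.78 [433. 193.  27.  52.]
lap_center top 0.19 [336. 184.  25.  43.]
lap_center scene 0.52 [237. 185.  13.  26.]
lap_center scene 0.38 [180. 238.  21.  20.]
[[491.  244.1  42. ]
 [549.7 266.4  42. ]
 [435.2 221.9  42. ]]
[[528.  -20.7  12. ]
 [588.8  21.2  12. ]
 [593.  -51.3  12. ]
 [463.4  12.2  12. ]
 [470.2 -67.2  12. ]]
```

View pics/crop1.png

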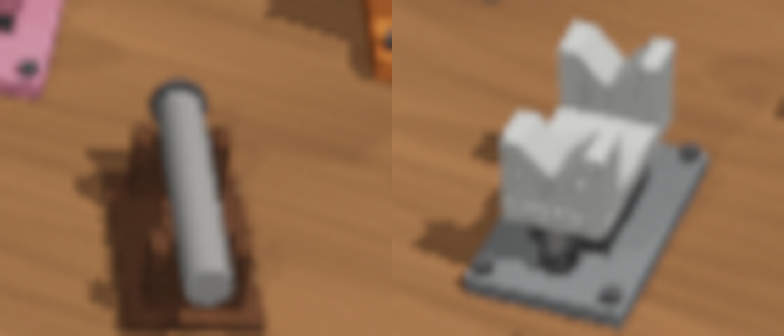

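The crop shows the steel pin with its dark head at the robot-side end, and the small grey V-block with aluminium cheeks. Both choices match the description. Next are wrist views of each.

```bash
cat >> h.py <<'E'
def view(c,th,z,name,back=40):
    p=np.array([c[0]-back*np.cos(th),c[1]-back*np.sin(th),z])
    env.movep(p,qd(th)); env.sleep(0.2)
    o=env.get_obs(); im=env.capture("wrist"); cv2.imwrite(f"pics/{name}.png",im[:,:,::-1])
    np.savez(f"pics/{name}.npz",**{k:o[k] for k in("tool_pos","orientation")})
    print(o["time"],o["tool_pos"].round(1),o["joint_positions"].round(2)); return o,im
E
python3 - <<'E'
from h import *
o,im=view([528,-21],0.09,240,"wfix")
for r in env.trace("wrist","fixture")[:2]: print(round(r["confidence"],2),np.round(r["rect"]))
o,im=view([491,244],0.37,200,"wpin")
for r in env.trace("wrist","pin")[:2]:
    print(round(r["confidence"],2),np.round(r["rect"]))
    cv2.imwrite("pics/pm.png",(r["mask"]*255).astype(np.uint8)) if r["confidence"]>.5 else 0
E
```

```text
2.8667 [488.2 -25.1 239.9] [-0.15  0.19  1.74 -0.    1.21  1.34]
0.7 [435. 309. 102. 110.]
4.1833 [454.2 228.6 200.2] [ 0.37  0.26  1.75 -0.    1.13  1.58]
0.85 [321. 134.  34. 133.]
0.21 [318. 135.  62.  99.]
```

View pics/wfix.png

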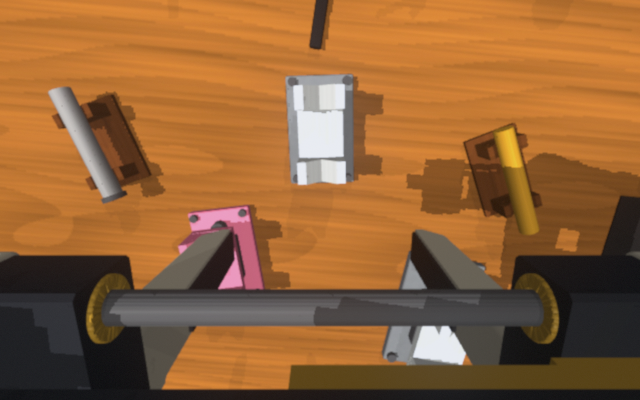

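View pics/wpin.png

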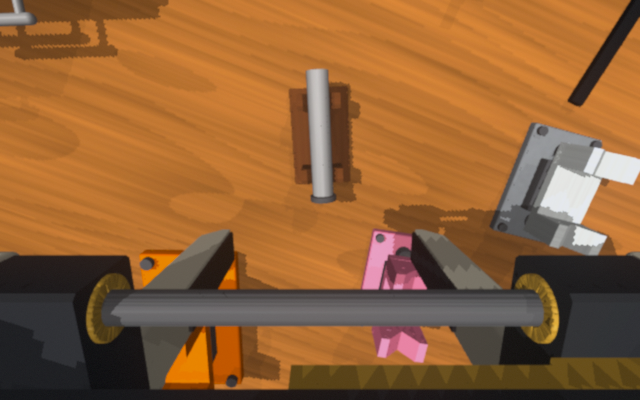

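The wrist views show the pin running from (317,69) to its head at (323,201), and the small grey V-block around (320,130). I'll zoom in to measure.

```bash
python3 - <<'E'
import cv2,numpy as np
a=cv2.imread("pics/wfix.png")[65:195,270:370];b=cv2.imread("pics/wpin.png")[60:210,270:370]
def z(i,n,x0,y0):
    s=4 if n=="b" else 4
    i=cv2.resize(i,None,fx=s,fy=s,interpolation=cv2.INTER_CUBIC)
    for k in range(0,i.shape[1],40):cv2.putText(i,str(x0+k//s),(k,8),0,.3,(0,0,0));i[8:14,k]=0
    for k in range(0,i.shape[0],40):cv2.putText(i,str(y0+k//s),(0,k+4),0,.3,(0,0,0))
    return i
A=z(a,"a",270,65);B=z(b,"b",270,60)
o=np.zeros((600,800,3),np.uint8);o[:520,:400]=A;o[:,400:]=B;cv2.imwrite("pics/z1.png",o)
E
```

```text
(no output)
```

View pics/z1.png

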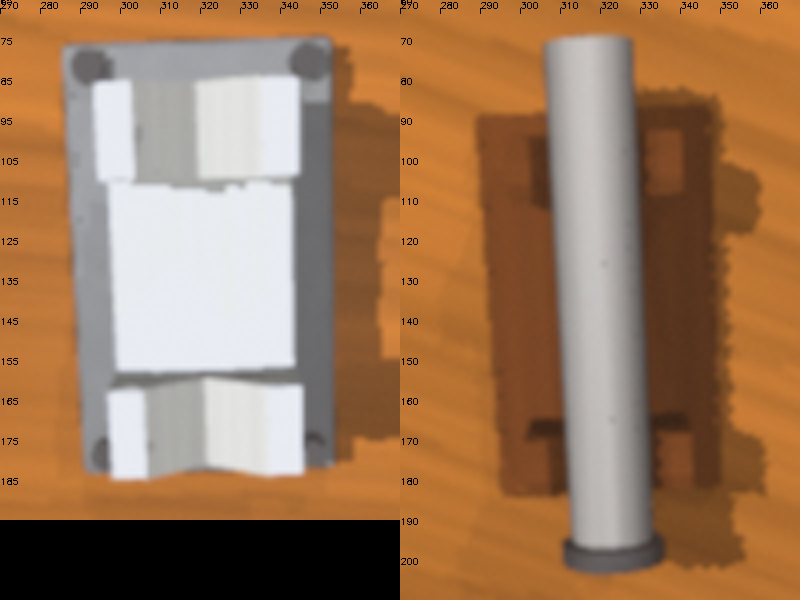

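```bash
cat > m.py <<'E'
from h import *
of=dict(np.load("pics/wfix.npz"));op=dict(np.load("pics/wpin.npz"))
c=at_z("wrist",[[292.7,85.7],[342.7,84],[297.5,184.5],[345.5,183]],85,of)[:,:2]
d=(c[0]+c[1]-c[2]-c[3])/2;w=(c[0]-c[1]+c[2]-c[3])/2
print("car",c.round(1).tolist(),"len",np.linalg.norm(d),"wid",np.linalg.norm(w),"ang",np.arctan2(d[1],d[0]),np.arctan2(-w[0],w[1]))
F=c.mean(0);print("F",F)
f=at_z("wrist",[[285.7,76],[352.5,74.5],[291,183],[353,181.5]],5,of)[:,:2];
d=(f[0]+f[1]-f[2]-f[3])/2
print("foot",f.mean(0),np.linalg.norm(d),np.linalg.norm(f[0]-f[1]),np.arctan2(d[1],d[0]))
r=at_z("wrist",[[317.2,85],[320.5,160]],72,of)[:,:2];print("root",r)
a=at_z("wrist",[[317.2,70],[322.7,195]],42,op)[:,:2];u=a[0]-a[1];u/=np.linalg.norm(u)
e1=at_z("wrist",[[317.2,69]],53,op)[0,:2];e2=at_z("wrist",[[322.9,203]],56,op)[0,:2]
P=(e1+e2)/2;n=np.array([-u[1],u[0]]);P=P-n*((P-a[0])@n)
print("pin ang",np.arctan2(u[1],u[0]),"len",(e1-e2)@u,"P",P, "off",(P-a[0])@n)
cr=at_z("wrist",[[293,92],[345,90]],8,op);
E
python3 m.py
python3 - <<'E'
import sys;sys.path.insert(0,'.')
from h import *
print(at_z("top",[[223,198]],45))
E
```

```text
car [[574.5, 11.3], [580.5, -37.2], [476.1, -0.4], [482.3, -50.5]] len 99.10560373107093 wid 49.69206694265396 ang 0.12646911059347798 0.12156695356159244
F [528.35928704 -19.17846814]
foot [527.94428363 -19.85638836] 130.6480524128638 79.65952403158082 0.11582668021464312
root [[578.02870533 -12.23270178]
 [502.12532107 -22.30534056]]
pin ang 0.41136009995774386 len 130.9557013650957 P [489.56845228 244.12035975] off 1.9750037983898062e-14
[[493.32213041 250.54953275  45.        ]]
```

Sizes check out: carriage 99×50, foot 131×80, pin length 131. Grasping now.

```bash
python3 - <<'E'
from h import *
P=[489.6,244.1];q=qd(0.411)
env.movep([*P,130],q); env.command_gripper(60)
env.move_linear([*P,60],vel=120); print(env.move_linear([*P,34],vel=60,stop_force=8))
o=env.get_obs();print(o["tool_pos"],o["force"])
env.command_gripper(10,25); o=env.get_obs();print(o["gripper_width"],o["force"].round(1),o["tool_pos"])
env.move_linear([*P,34+50],vel=60); env.sleep(.2)
o=env.get_obs();im=env.capture("wrist");cv2.imwrite("pics/g1.png",im[:,:,::-1]);print(o["gripper_width"],o["force"].round(1),o["torque"].round(2),o["time"],o["tool_pos"])
np.savez("pics/g1.npz",**{k:o[k] for k in("tool_pos","orientation")})
im=env.capture("scene");cv2.imwrite("pics/g1s.png",cv2.resize(im[150:270,330:480],None,fx=5,fy=5)[:,:,::-1])
E
```

```text
False
[489.56310353 244.08770895  33.84441681] [-0.29295891  0.4625423   0.01718344]
10.032367106770419 [-0.4  0.8 -0.1] [489.61754962 244.10162018  33.98926222]
9.815123788710926 [ 0.3 -0.4  0.2] [-0.01  0.    0.04] 8.875 [489.45411489 244.04707312  83.69207895]
```

View pics/g1.png

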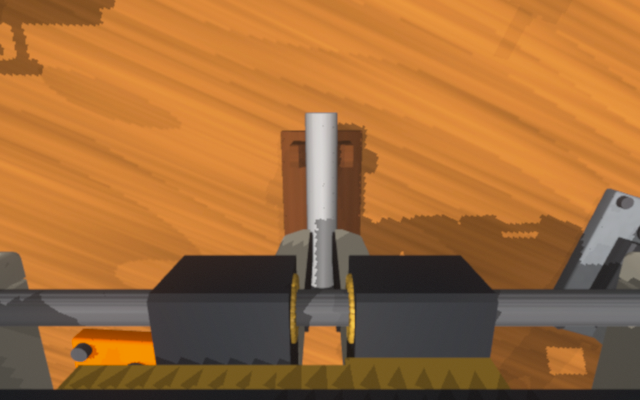

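View pics/g1s.png

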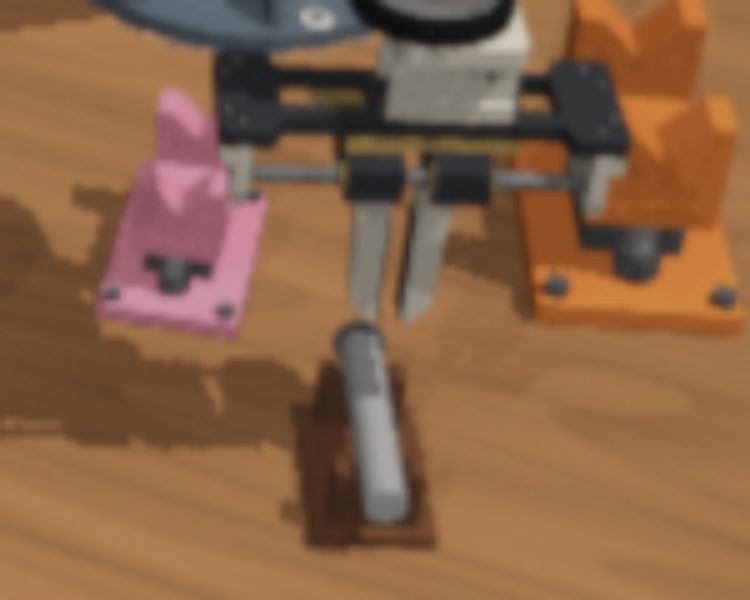

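```bash
python3 - <<'E'
from h import *
o=dict(np.load("pics/g1.npz"))
for z in (73,53,42): print(z,proj("wrist",[489.5,244.1,z],o),proj("scene",[489.5,244.1,z]))
u=np.array([np.cos(.411),np.sin(.411),0]);P=np.array([489.6,244.1,42])
print(proj("scene",[P-66*u,P+66*u,P]),proj("wrist",[P-66*u,P+66*u,P],o),proj("top",[P-66*u,P+66*u,P]))
E
```

```text
73 [[321.82882012 220.32569923]] [[405.16331307 223.5167103 ]]
53 [[321.84013937 210.8958757 ]] [[404.26540486 229.63184925]]
42 [[321.84560926 206.3390316 ]] [[403.77856906 232.94740922]]
[[401.29070416 216.97695331]
 [406.45713904 250.35118014]
 [403.76648072 232.97001825]] [[321.89581661 287.99329612]
 [321.90654995 112.34091272]
 [321.90081356 206.21763947]] [[236.7102012  224.53407474]
 [215.35249723 174.86132357]
 [225.98573163 199.5916039 ]]
```

The grip missed: it closed to 10 mm above the pin. In the wrist view the tips sit at rows 232–245 and are 179 px apart when open. In the scene view they are about 10 px too high. Both mean the real fingertips are about 30–40 mm further back than the stated TCP offset. I'll find the true length by touching the cradle floor (8 mm up) in the gap with the fingers straddling the pin.

```bash
python3 - <<'E'
from h import *
P=[489.6,244.1]
env.command_gripper(42)
env.move_linear([*P,34],vel=100)
hit=env.move_linear([*P,-40],vel=40,stop_force=6)
o=env.get_obs();print(hit,o["tool_pos"],o["force"].round(1),o["torque"].round(2),o["time"])
im=env.capture("scene");cv2.imwrite("pics/g2s.png",cv2.resize(im[150:270,330:480],None,fx=5,fy=5)[:,:,::-1])
E
```

```text
True [489.5410876  244.07590359 -20.39673692] [-1.5  0.3  7.3] [-0.11  0.22 -0.06] 11.6
```

View pics/g2s.png

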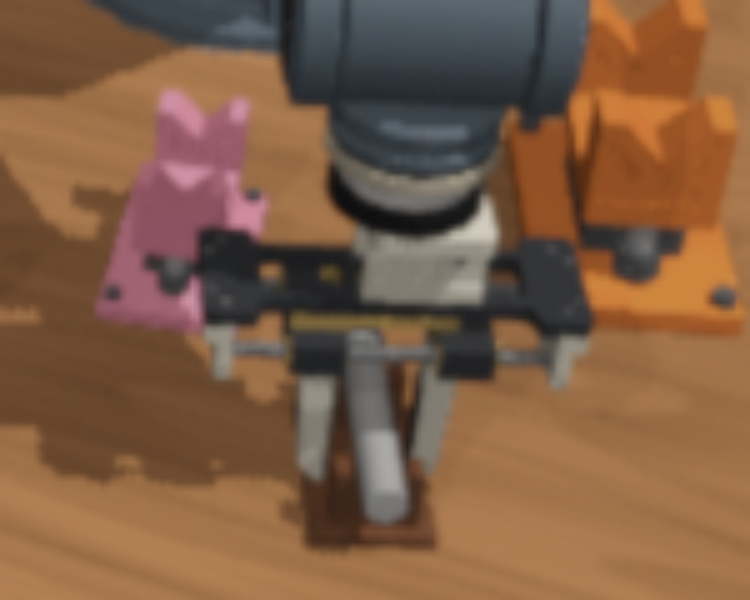

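Contact came at reported z −20.4, so the true tips are 39.4 mm short of the stated ones. That agrees with the camera. Gripping with this correction.

```bash
python3 - <<'E'
from h import *
P=[489.6,244.1]
env.move_linear([*P,-5.4],vel=60)
env.command_gripper(10,25); o=env.get_obs();print(o["gripper_width"],o["force"].round(1),o["torque"].round(2),o["tool_pos"])
if o["gripper_width"]>18:
    env.move_linear([*P,80],vel=100); env.sleep(.2)
    o=env.get_obs();im=env.capture("wrist");cv2.imwrite("pics/g3.png",im[:,:,::-1]);print(o["gripper_width"],o["force"].round(1),o["torque"].round(2),o["time"],o["tool_pos"])
    np.savez("pics/g3.npz",**{k:o[k] for k in("tool_pos","orientation")})
im=env.capture("scene");cv2.imwrite("pics/g3s.png",cv2.resize(im[150:270,330:480],None,fx=5,fy=5)[:,:,::-1])
E
```

```text
21.60931998456418 [-1.7  3.1 -1.1] [0.66 0.29 0.01] [489.33129136 244.35619276  -5.55184395]
21.067213760960502 [ 0.6 -0.4 -5. ] [-0.01 -0.04  0.  ] 13.7333 [489.33317714 243.97534312  79.46333913]
```

View pics/g3s.png

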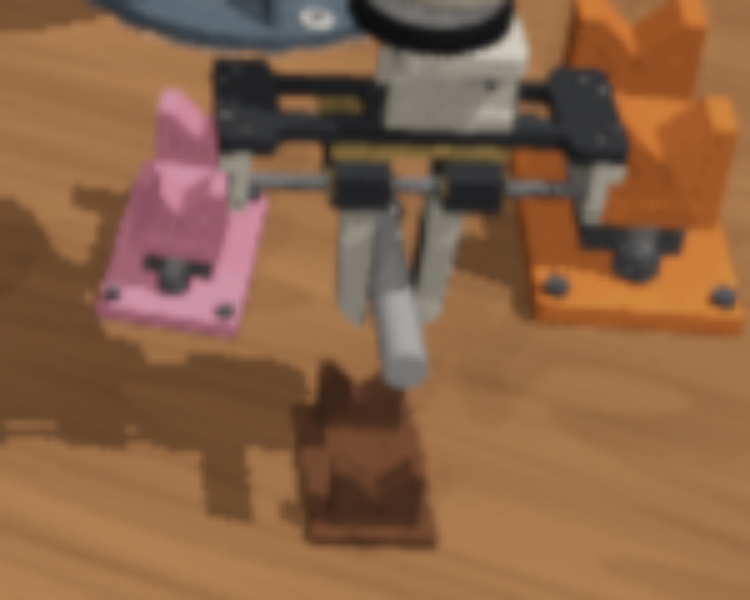

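```bash
ls pics
```

```text
crop1.png
g1.npz
g1.png
g1s.png
g2s.png
g3.npz
g3.png
g3s.png
pm.png
scene0.png
top0.png
wfix.npz
wfix.png
wpin.npz
wpin.png
wrist0.png
z1.png
```

```bash
python3 - <<'E'
from h import *
F=[528.3,-19.4];q=qd(0.124)
env.move_linear([489.3,244,120],vel=150)
env.movep([*F,130],q)
env.move_linear([*F,37.6+22],vel=100);env.sleep(.2)
o=env.get_obs();im=env.capture("wrist");cv2.imwrite("pics/p1.png",im[:,:,::-1]);print(o["gripper_width"],o["force"].round(1),o["torque"].round(2),o["time"],o["tool_pos"])
np.savez("pics/p1.npz",**{k:o[k] for k in("tool_pos","orientation")})
cv2.imwrite("pics/p1z.png",cv2.resize(im[90:270,240:400],None,fx=3.3,fy=3.3,interpolation=cv2.INTER_CUBIC)[:,:,::-1])
im=env.capture("scene");cv2.imwrite("pics/p1s.png",cv2.resize(im[140:260,240:390],None,fx=5,fy=5)[:,:,::-1])
im=env.capture("top");cv2.imwrite("pics/p1t.png",cv2.resize(im[130:240,260:410],None,fx=5,fy=5)[:,:,::-1])
u=np.array([np.cos(.124),np.sin(.124),0]);A=np.array([*F,107])
print(proj("wrist",[A+66*u+[0,0,11],A+66*u],o),proj("scene",[A+66*u,A-66*u]))
E
```

```text
21.39246737159294 [-0.1 -0.1 -4.2] [ 0.02  0.01 -0.04] 16.3417 [528.62514987 -19.43198344  60.13872313]
[[321.51246221 118.63977602]
 [321.53659695 117.68529282]] [[295.93447497 207.65604418]
 [313.18551066 179.81133637]]
```

View pics/p1z.png

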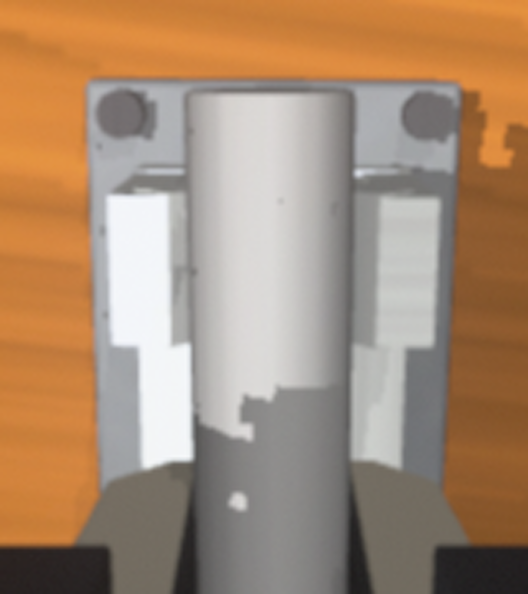

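View pics/p1s.png

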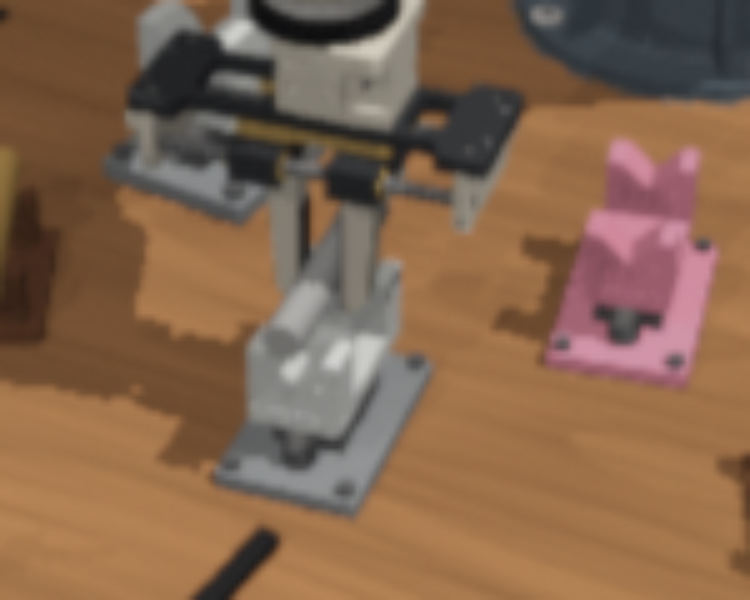

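View pics/p1t.png

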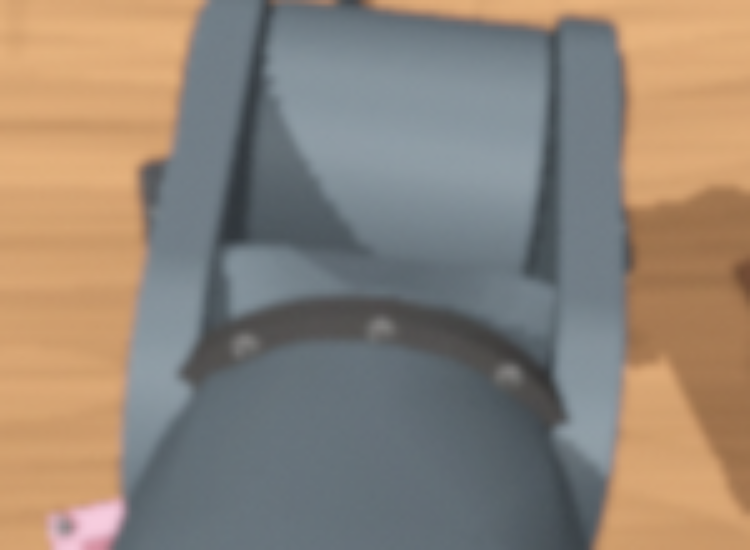

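```bash
python3 - <<'E'
from h import *
o=dict(np.load("pics/p1.npz"));u=np.array([np.cos(.124),np.sin(.124)]);n=np.array([-u[1],u[0]])
f=lambda r,c,z:(lambda d:(d@u,d@n))(at_z("wrist",[[240+c/3.3,90+r/3.3]],z,o)[0,:2]-o["tool_pos"][:2])
print("cheek far L,R",f(195,107,85),f(195,440,85),"inner",f(347,110,85),f(347,434,85))
print("pin end",f(95,271,118),"pin L/R",f(195,188.5,107),f(195,351.5,107),f(380,193,107),f(380,349.5,107))
E
```

```text
cheek far L,R (np.float64(49.699796406315976), np.float64(24.544969470135246)) (np.float64(49.70529812058149), np.float64(-25.69751861077593)) inner (np.float64(25.992632220354096), np.float64(24.955169172086144)) (np.float64(25.99433425534), np.float64(-25.677472470764744))
pin end (np.float64(65.62463212764581), np.float64(-0.16688980190846234)) pin L/R (np.float64(52.40425870543288), np.float64(10.657886256599385)) (np.float64(52.40660334869752), np.float64(-10.753751206621065)) (np.float64(27.085273152898264), np.float64(10.510059236748388)) (np.float64(27.085625455356894), np.float64(-10.94952726471222))
```

In this view the pin's far end projects 15.9 mm past the cheek, where 16 is expected for centred. It is laterally within about 0.4 mm. Lowering until contact, then letting it settle.

```bash
python3 - <<'E'
from h import *
u=np.array([np.cos(.124),np.sin(.124)]);n=np.array([-u[1],u[0]])
F=np.array([528.3,-19.4])-0.4*n; print(F)
env.move_linear([*F,42],vel=60)
hit=env.move_linear([*F,33],vel=12,stop_force=2.5)
o=env.get_obs();print(hit,o["tool_pos"],o["force"].round(1),o["torque"].round(2),o["time"])
env.command_gripper(50);env.sleep(.3)
z=o["tool_pos"][2]
env.move_linear([*F,z+70],vel=120);env.sleep(.2)
o=env.get_obs();im=env.capture("wrist");print(o["force"].round(1),o["time"],o["tool_pos"])
np.savez("pics/r1.npz",**{k:o[k] for k in("tool_pos","orientation")})
cv2.imwrite("pics/r1z.png",cv2.resize(im[90:270,240:400],None,fx=3.3,fy=3.3,interpolation=cv2.INTER_CUBIC)[:,:,::-1])
im=env.capture("scene");cv2.imwrite("pics/r1s.png",cv2.resize(im[140:260,240:390],None,fx=5,fy=5)[:,:,::-1])
E
```

```text
[528.34947299 -19.79692874]
True [528.47695579 -19.7562518   37.34313729] [2.1 0.6 2.9] [ 0.09 -0.16 -0.08] 17.4083
[ 1.   0.2 -0.5] 19.325 [527.95777739 -19.7396261  106.6107691 ]
```

View pics/r1z.png

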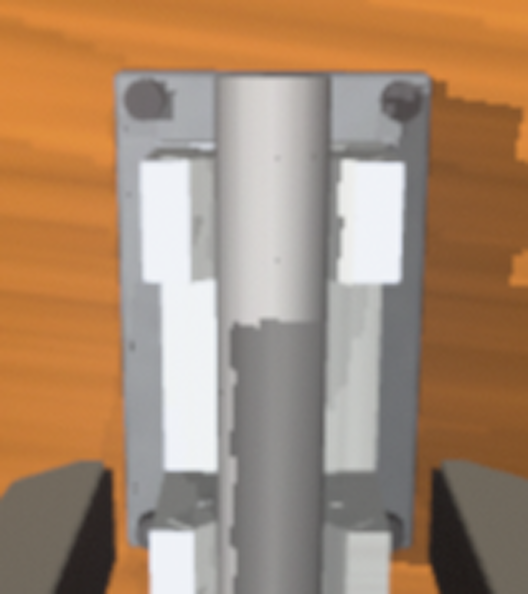

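View pics/r1s.png

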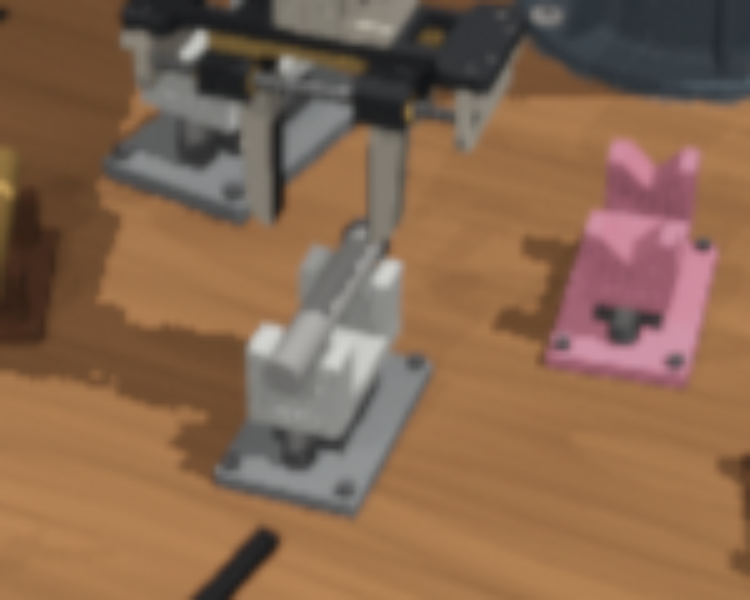

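```bash
python3 - <<'E'
from h import *
o=dict(np.load("pics/r1.npz"));u=np.array([np.cos(.124),np.sin(.124)]);n=np.array([-u[1],u[0]])
f=lambda r,c,z:np.round((lambda d:(d@u,d@n))(at_z("wrist",[[240+c/3.3,90+r/3.3]],z,o)[0,:2]-o["tool_pos"][:2]),1)
print("far edge",f(160,141,85),f(160,403,85),"end top",f(75,272,96),"pinLR",f(160,217,85),f(160,328.5,85),f(450,218,85),f(450,325,85))
print("near cheek inner",f(531,150,85),f(531,391,85),"far inner",f(283,143,85))
F=np.array([528.35,-19.8])
env.command_gripper(0,25); print(env.get_obs()["gripper_width"])
env.move_linear([*F,37.3+30+8],vel=100)
o=env.get_obs(); print(o["force"].round(2),o["tool_pos"])
hit=env.move_linear([*F,37.3+18],vel=10,stop_force=2)
o=env.get_obs();print(hit,o["tool_pos"],o["force"].round(1),o["torque"].round(2),o["time"])
E
```

```text
far edge [50.6 24.5] [ 50.6 -25.3] end top [66.6 -0.4] pinLR [50.6 10.1] [ 50.6 -11.2] [-8.  10.6] [ -8.  -11.2]
near cheek inner [-25.9  24.9] [-25.9 -25.2] far inner [26.7 24.9]
0.3656671030309956
[ 0.72  0.41 -0.05] [528.34025299 -19.80830829  75.30618862]
True [528.33037902 -19.79630218  66.72129395] [ 0.6 -0.3  3.1] [ 0.05 -0.08  0.03] 21.8167
```

The far stick-out is 16.0 mm, and the pin is centred laterally (gap mid about −0.4, pin mid about −0.4). The fingertips touch the pin's top at the expected height. Pressing now.

```bash
python3 - <<'E'
from h import *
F=np.array([528.35,-19.8])
for z in (65,63,61.3,60.8):
    env.move_linear([*F,z],vel=10);env.sleep(.3)
    fs=[]
    for _ in range(8): env.sleep(.03);o=env.get_obs();fs.append(o["force"])
    print(z,o["tool_pos"].round(2),np.mean(fs,0).round(2),o["torque"].round(2),round(o["time"],1))
o=env.get_obs();im=env.capture("wrist");cv2.imwrite("pics/e1.png",im[:,:,::-1])
np.savez("pics/e1.npz",**{k:o[k] for k in("tool_pos","orientation")})
cv2.imwrite("pics/e1z.png",cv2.resize(im[60:270,240:400],None,fx=2.8,fy=2.8,interpolation=cv2.INTER_CUBIC)[:,:,::-1])
im=env.capture("scene");cv2.imwrite("pics/e1s.png",cv2.resize(im[140:260,240:390],None,fx=5,fy=5)[:,:,::-1])
E
```

```text
65 [528.37 -19.78  65.11] [-1.18  0.19  5.07] [0.03 0.23 0.08] 22.7
63 [528.38 -19.8   63.27] [-1.61 -0.03  7.69] [0.06 0.39 0.05] 23.6
61.3 [528.38 -19.8   61.71] [-2.35 -0.06  9.21] [ 0.06  0.44 -0.03] 24.5
60.8 [528.41 -19.8   61.27] [-2.65  0.22  9.43] [ 0.11  0.51 -0.03] 25.3
```

View pics/e1z.png

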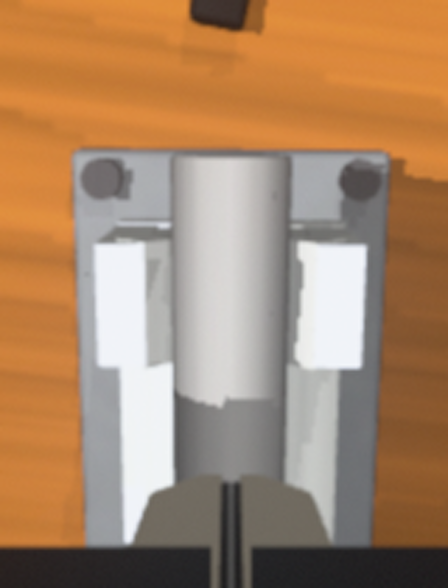

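View pics/e1s.png

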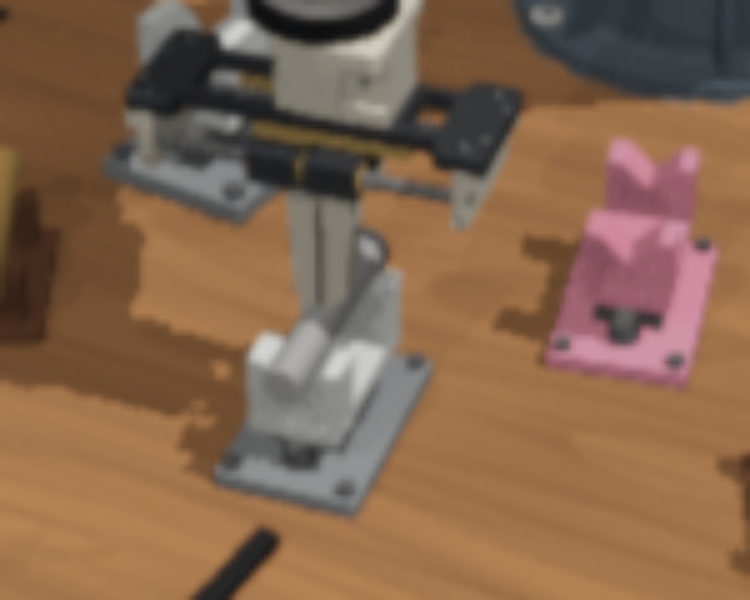

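```bash
python3 - <<'E'
from h import *
F=np.array([528.35,-19.8])
o=dict(np.load("pics/e1.npz"));u=np.array([np.cos(.124),np.sin(.124)]);n=np.array([-u[1],u[0]])
f=lambda r,c,z:np.round((lambda d:(d@u,d@n))(at_z("wrist",[[240+c/2.8,60+r/2.8]],z,o)[0,:2]-F),1)
print("far edge",f(242,95,79.3),f(242,364,79.3),"end",f(157,231,90.3),"pin LR",f(242,173,79.3),f(242,289,79.3))
env.move_linear([*F,60.5],vel=10);env.sleep(.4)
o=env.get_obs();print(o["tool_pos"],o["force"].round(2),o["time"])
im=env.capture("scene")
K=lambda l,c:print(l,[(round(r["confidence"],2),np.round(r["rect"])) for r in env.trace(c,l)[:1]])
for l in("lap_center","stick","jar","loupe"):K(l,"scene")
cv2.imwrite("pics/fin.png",im[:,:,::-1])
E
```

```text
far edge [50.4 24.7] [ 50.4 -24.9] end [66.  -0.4] pin LR [50.4 10.3] [ 50.4 -11.1]
[528.42475894 -19.81448264  61.00703485] [-2.9  -0.32  9.85] 26.0667
lap_center [(0.81, array([238., 186.,  14.,  31.]))]
stick [(0.68, array([276., 267.,  35.,  40.]))]
jar [(0.72, array([179., 236.,  20.,  18.]))]
loupe [(0.61, array([384., 313.,  21.,  29.]))]
```

View pics/fin.png

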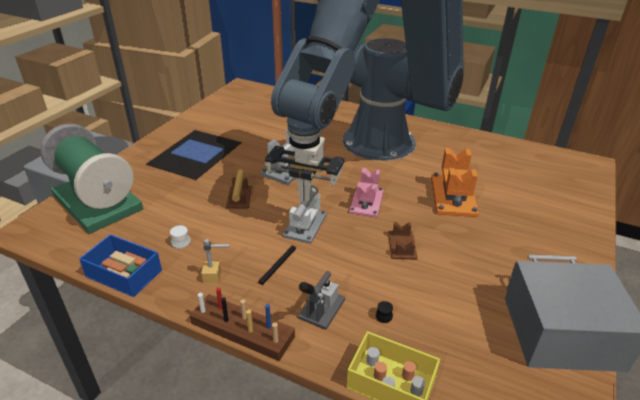

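The pin sticks out 15.6–16 mm at its far end and the push is 9.85 N with 6 mm of sink. The stick (278,265), jar (179,237), loupe (385,312) and brass rod (238,185) have not moved. Handing in.

```bash
python3 -c "
from workcell import env
env.sign_off();o=env.get_obs();print(o['time'],o['force'],o['tool_pos'])"
```

```text
the job is handed in; nothing more can be done
the job is handed in; nothing more can be done
```

I moved the steel core pin into the small grey sprung V-block and handed the job in with the closed fingertips still pressing it down. I let it go once so it could settle on both faces, then pushed from on top. The clock read about 26 s at the last check.

**Last checks:**
- **Push:** it read 9.9 N upward at about 6 mm of travel since contact. The measured stiffness was about 1.2 N/mm, matching the spring. The finger also carried about 3 N sideways along the V.
- **Centring:** the far end sticks out 15.6–16 mm, where 16 mm is even. The head end was hidden in the close views, so I infer that side from the pin's length.
- **Seating:** the pin's middle and the V's middle agree to about 0.3–0.4 mm. Its height when it touched the V was also as expected.
- **Other items:** the brass rod, stick, jar and loupe looked unmoved in the scene picture.

**What disagreed:** the fingertips turned out to sit about 39 mm further back than the stated tool offset. My first grip therefore closed on air above the pin. I measured the offset by lightly touching the cradle floor at about 7 N, and the second grip held.

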